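Open the tea chest

ROBOT

A 6-joint arm with a two-finger parallel gripper is mounted at the origin on a cart in front of the work surface, level with it; the furniture and walls round the work are solid. World frame = base frame: x ahead of the robot, y to its left, z up, the work surface at z = 0. Lengths are in m, angles in degrees, forces in N, time in s.
With the tool pointing down it reaches from about 0.35 to 1 m from the base axis. Payload 7.1 kg.
Tool frame: the origin (TCP) lies at the very end of the fingers, on their centre line; the grasp point (between the pads) lies behind it (manip.grip_point_offset is the z of the grasp point in the tool frame, in m); z points along the fingers, x is the direction in which the jaws open and shut, and the axes are right-handed (so a half turn about z gives the same grasp; the last joint's range is limited). The gripper opens to 85 mm and grips with 20 to 120 N. Pads are 22 mm wide; open, the fingers measure 114 mm over their backs; the gripper's body (76 mm by 85 mm) begins 54 mm behind the grasp point. The pads swing forward as they close: fully open they stand 13 mm farther back than shut.
Start: joints at [63.197, 24.242, 93.386, -0, 62.372, -1.089], TCP at [0.271, 0.563, 0.231] pointing down, gripper open.
Joint ranges: [-172.04, 172.04], [-51.8, 120.97], [4.93, 147.93], [-75.15, 255.16], [6.16, 154.13], [-145.62, 145.62]. Speed limits (degrees/s): [136.94, 136.94, 172.46, 180, 180, 180].

INTERFACE

Orientations are given as a 3x3 rotation matrix whose columns are the frame's x, y, z axes.
In Python, from rig import state, cams, manip gives the robot as it stands.
- The arm moves only by the tool jog_arm, never from a script. Its argument "steps" is a list of rows, each an object of numbers: "dx", "dy", "dz": the shift along the world's x, y, z in m; "spin": the turn about the world's z in degrees. In form: [{"dx": .., "dy": .., "dz": .., "spin": ..}, ...]. A call has 1 to 12 rows; each row is the pose to reach, as a shift and turn from the pose measured when the call began; what a row does not reach only later rows make up. A row lasts 1/8 s, in which the tool goes at most 62.5 mm and 10.7 degrees, less where a joint would pass 70% of its speed; a pose out of reach is approached as far as the arm can. A call with a gripper value outside its range is refused whole. "hand" is the opening, from -1 (shut) to 1 (fully open), set as the call begins (left out, the last holds). The fingers move at their own pace and stop on an object; the grip force is fixed at half the most. Time passes only in rows, so rows that repeat a pose let the fingers close. It gives the time, the measured TCP pose, the force and the opening at its end, in the units of the state.
- state(): the state, without advancing time (a new reading comes with each control period).
- cams.read_camera(name): name is "side" or "top"; returns (picture, depth): 480x640x3 uint8, blue, green, red; 480x640 float32, m along the optical axis (not along the pixel's ray), 0 where there is no reading.
- cams.camera_info(name): a dict with "fx", "fy", "cx", "cy" (pixels), "extrinsics" (4x4, takes a point from world to camera coordinates). Camera axes: x right, y up, looking along -z (the intrinsics and any distortion apply to the point x, -y, -z); pixel columns grow to the right and rows downward; lengths in m; the calibration is good to about 2 mm. A picture is of the moment at which its call begins. camera_info takes no time and is no camera call.
- manip.hand_in(): hands the job in, once; it reports no verdict.
The state is a dict: "time_s": time; "joint_positions": joint angles; "qd": joint speeds; "tau": joint torques, N m; "ee_pos": TCP position; "orientation": TCP orientation; "ft_force": force on the tool from outside, world axes, zero at the start; "wrist_torque": the same for the moment, N m; "opening": finger opening in m.
Only numpy, scipy, OpenCV 4.12 (cv2) and the standard library are available. Lean on these libraries where they do the work, as an engineer would, in place of code of your own. Each camera call takes 0.05 s, during which the arm holds its last target.

TASK

Tea is about to be served: open the lid of the light wooden tea chest all the way, until it leans back against its stop, and leave it standing open. Do not shift the round wooden salt cellar that stands beside the chest.

Things in the scene. Friction and masses are not known exactly. Their poses are not given: they have to be found in the camera images.
- tea_box_lid (a joint): Opening angle of the tea chest's lid, in rad: 0 is shut, it grows as the lid's front edge rises, the stop is at 1.83 (leaning back 15 degrees past upright). At the start it is shut or a little ajar (up to 0.12). The hinge is stiff (0.35 N m of friction): the lid stays wherever it is left.
- tea_box: The tea chest: a light beech box 160 mm deep (x), 230 mm wide (y), 88 mm high shut, with a window in the lid; fixed to the worktop. Origin on the worktop, x level from front to back, z up. Front wall at x = -76 mm. The hinge runs along y at x = +85, z = 76 mm. The lid is 12 mm thick (z = 76 to 88 when shut) and reaches 161 mm from the hinge to its front edge, flush with the front wall.
- tea_box_knob (a point): Middle of the small brass knob on the lid's front edge: a stub 15 mm in diameter that sticks out 14 mm to the front, in the middle of the chest's width, axis 82 mm above the worktop with the lid shut. The frame turns with the lid: y along the hinge, x along the knob's axis towards the hinge, z square to the lid (up when shut). In it the hinge is at x = 168, z = -6 mm, the lid's edge at x = 7 mm.
- salt_cellar_mid (a point): Centre, half-way up, of the round wooden salt cellar (68 mm in diameter, 62 mm high) that stands loose to the left of the chest; a bystander. z is up.

How it is judged (in metres and radians):
At the end, for the whole second after the job is handed in: The lid of the tea chest stands open at its stop (within 10 degrees of it, joint above 1.65 rad) and at rest; the salt cellar is within 20 mm of where it stood (value of joint tea_box_lid above 1.65 rad and velocity of joint tea_box_lid between -0.05 and 0.05 rad/s and distance of salt_cellar_mid from where it was at the start of the episode below 0.02 m); the robot touches nothing.
It fails at once if the salt cellar is shifted by more than 20 mm (distance of salt_cellar_mid from where it was at the start of the episode above 0.02 m).
It also fails if it takes over 51 s, if anything falls off the work surface, if the arm or the gripper's body presses on something with over 40 N, if the wrist force passes 120 N, or if a joint passes its speed limit or range.

## Working session

There is one attempt and no reset: what is moved stays moved. The work goes in short steps, Python scripts to look and compute and a tool call to move; the robot and the scene stay as the last step left them, time stands still between calls to the robot, and variables do not carry over. Pictures are saved under pics/ and viewed, and the job is handed in when it is done.

Besides the shell and the picture viewer there is one more tool, called in YAML: its name, and indented under it one key for each argument. jog_arm: Moves the arm, as the interface text tells. Its arguments: {"type":"object","properties":{"steps":{"type":"array"},"hand":{"type":"number"}},"required":["steps"]}

```bash
mkdir -p pics; ls; python3 - <<'E'
from rig import state,cams,manip
import cv2,numpy as np
s=state();print(s);print(manip.grip_point_offset)
for n in("side","top"):
    p,d=cams.read_camera(n);cv2.imwrite(f"pics/{n}0.png",p);np.savez(f"{n}0.npz",p=p,d=d);print(n,cams.camera_info(n))
E
```

```text
pics
{'time_s': 0.0, 'joint_positions': array([ 6.31968420e+01,  2.42857450e+01,  9.34339116e+01,  4.19762404e-04,
        6.23734817e+01, -1.08830175e+00]), 'qd': array([-0.01508466, -0.03575015,  0.07621384, -0.04271442,  0.03031363,
        0.01477541]), 'tau': array([ 1.19682511e-03, -5.57372332e+01, -2.81746423e+01,  1.75884825e-04,
        7.11039116e-03,  2.71885801e-05]), 'ee_pos': array([0.27089393, 0.56259983, 0.23051439]), 'orientation': array([[ 4.33895177e-01,  9.00963057e-01, -7.38806531e-04],
       [ 9.00961894e-01, -4.33895804e-01, -1.44799332e-03],
       [-1.62515354e-03, -3.73592127e-05, -9.99998679e-01]]), 'ft_force': array([-0.7231358 ,  0.19988886, -0.37112228]), 'wrist_torque': array([0.04507461, 0.00571966, 0.06797842]), 'opening': 0.08560690940792726}
-0.0187
side {'fx': 548.0778987993251, 'fy': 548.0778987993251, 'cx': 316.400307304291, 'cy': 239.31910968727178, 'extrinsics': array([[ 0.96021745, -0.27897307, -0.01250869, -0.29496005],
       [ 0.19373162,  0.63321992,  0.74933343, -0.38564537],
       [-0.2011231 , -0.72194637,  0.66207473, -0.56337418],
       [ 0.        ,  0.        ,  0.        ,  1.        ]])}
top {'fx': 602.4815585581434, 'fy': 602.4815585581434, 'cx': 318.5371765903048, 'cy': 243.46273740705334, 'extrinsics': array([[ 0.0185746 , -0.9997859 , -0.00911803,  0.35521256],
       [ 0.99498078,  0.01758693,  0.09850858, -0.41685854],
       [-0.09832713, -0.01090202,  0.99509443, -0.88102323],
       [ 0.        ,  0.        ,  0.        ,  1.        ]])}
```

View pics/side0.png

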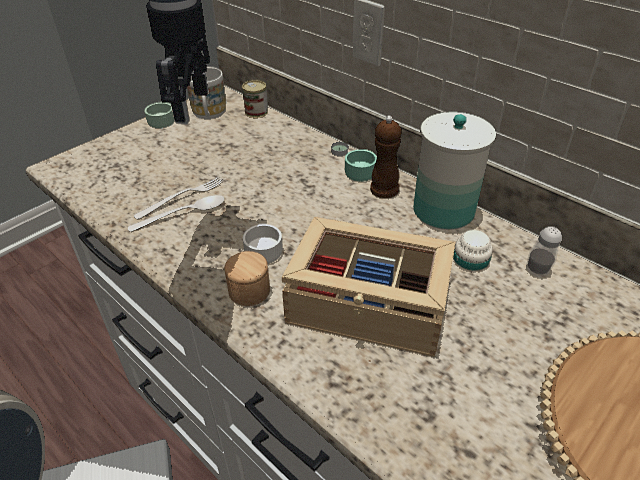

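View pics/top0.png

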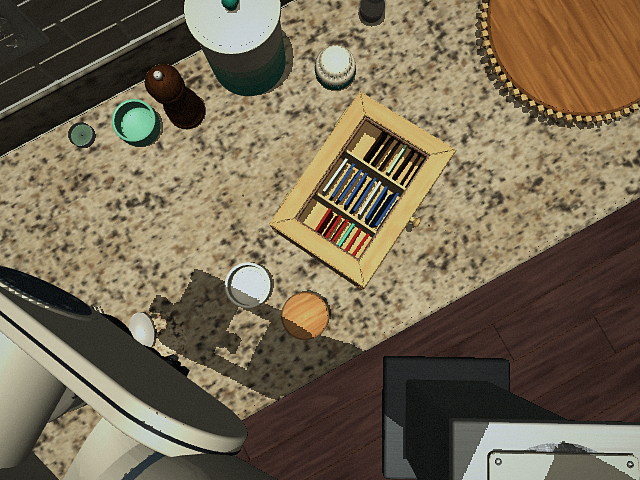

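The side view shows the lid ajar, with the knob near (358,298) and the cellar at (247,277). In the top view the lid's corners are about (361,94), (454,151), (362,287) and (271,226), the knob is at (413,222), and the cellar is at (305,315).

```bash
cat > h.py <<'E'
from rig import state,cams,manip
import numpy as np,cv2
def ray(n,u,v):
    c=cams.camera_info(n);E=c["extrinsics"];R=E[:3,:3];t=E[:3,3]
    d=np.array([(u-c["cx"])/c["fx"],-(v-c["cy"])/c["fy"],-1.]);return -R.T@t,R.T@d
def onz(n,u,v,z):
    o,d=ray(n,u,v);return o+d*(z-o[2])/d[2]
def dep(n,u,v,D):
    o,d=ray(n,u,v);return o+d*D
def tri(a,b):
    o1,d1=ray("side",*a);o2,d2=ray("top",*b)
    A=np.stack([d1,-d2],1);s=np.linalg.lstsq(A,o2-o1,rcond=None)[0]
    p,q=o1+s[0]*d1,o2+s[1]*d2;return (p+q)/2,np.linalg.norm(p-q)
def project(n,P):
    c=cams.camera_info(n);p=c["extrinsics"]@np.append(P,1);return c["cx"]+c["fx"]*p[0]/-p[2],c["cy"]-c["fy"]*p[1]/-p[2]
E
python3 - <<'E'
from h import *
np.set_printoptions(precision=4,suppress=True)
T=np.load("top0.npz");S=np.load("side0.npz")
# wood mask in top
hsv=cv2.cvtColor(T["p"],cv2.COLOR_BGR2HSV)
d=T["d"]
uu,vv=np.meshgrid(np.arange(640),np.arange(480))
o,_=ray("top",0,0)
P=np.array([dep("top",u,v,d[v,u]) for v in range(480) for u in range(640)]).reshape(480,640,3)
np.save("P.npy",P)
m=((hsv[...,0]>12)&(hsv[...,0]<28)&(hsv[...,1]>70)&(hsv[...,2]>120)&(P[...,2]>.07)&(P[...,2]<.125)&(uu>240)&(uu<470)&(vv>80)&(vv<300)).astype(np.uint8)
cs,_=cv2.findContours(m,0,2);c=max(cs,key=cv2.contourArea);r=cv2.minAreaRect(c);print(r,cv2.contourArea(c))
bp=cv2.boxPoints(r);print(bp)
pts=P[m>0];
A=np.c_[pts[:,:2],np.ones(len(pts))];
k=np.linalg.lstsq(A,pts[:,2],rcond=None)[0]
for _ in range(5):
  e=np.abs(A@k-pts[:,2]);g=e<.004;k=np.linalg.lstsq(A[g],pts[g,2],rcond=None)[0]
print("plane",k,g.mean(),"tilt",np.arctan(np.hypot(*k[:2])),"uphill az",np.degrees(np.arctan2(k[1],k[0])))
for u,v in [(361,94),(454,151),(362,287),(271,226),(413,222),(417,222)]:
  o,dd=ray("top",u,v); s=(k[2]+k[:2]@o[:2]-o[2])/(dd[2]-k[:2]@dd[:2]);print(u,v,o+s*dd, P[v,u])
print("knob tri",tri((358,299),(415,222)))
print("window depth z",P[190,360],P[190,345])
print("cellar",onz("top",305,315,.062),P[315,305])
v=cv2.resize(T["p"][80:340,240:480],None,fx=2.3,fy=2.3,interpolation=2);cv2.imwrite("pics/tz.png",v)
cv2.imwrite("pics/sz.png",cv2.resize(S["p"][200:370,200:480],None,fx=2.8,fy=2.8,interpolation=2))
E
```

```text
Traceback (most recent call last):
  File "h.py", line 9, in dep
    o,d=ray(n,u,v);return o+d*D
        ~~~^^^^^^^
  File "h.py", line 4, in ray
    c=cams.camera_info(n);E=c["extrinsics"];R=E[:3,:3];t=E[:3,3]
ValueError: time passes only in moves, steps and waits
```

```bash
cat > h.py <<'E'
from rig import state,cams,manip
import numpy as np,cv2,functools
@functools.lru_cache(None)
def info(n): return cams.camera_info(n)
def ray(n,u,v):
    c=info(n);E=c["extrinsics"];R=E[:3,:3];t=E[:3,3]
    d=np.stack(np.broadcast_arrays((u-c["cx"])/c["fx"],-(v-c["cy"])/c["fy"],-1.),-1);return -R.T@t,d@R
def onz(n,u,v,z):
    o,d=ray(n,u,v);return o+d*(z-o[2])/d[2]
def dep(n,u,v,D):
    o,d=ray(n,u,v);return o+d*np.asarray(D)[...,None]
def tri(a,b):
    o1,d1=ray("side",*a);o2,d2=ray("top",*b)
    A=np.stack([d1,-d2],1);s=np.linalg.lstsq(A,o2-o1,rcond=None)[0]
    p,q=o1+s[0]*d1,o2+s[1]*d2;return (p+q)/2,np.linalg.norm(p-q)
def project(n,P):
    c=info(n);p=c["extrinsics"]@np.append(P,1);return c["cx"]+c["fx"]*p[0]/-p[2],c["cy"]-c["fy"]*p[1]/-p[2]
E
python3 - <<'E'
from h import *
np.set_printoptions(precision=4,suppress=True)
T=np.load("top0.npz");S=np.load("side0.npz")
hsv=cv2.cvtColor(T["p"],cv2.COLOR_BGR2HSV)
d=T["d"]
uu,vv=np.meshgrid(np.arange(640),np.arange(480))
P=dep("top",uu,vv,d)
np.save("P.npy",P)
m=((hsv[...,0]>12)&(hsv[...,0]<28)&(hsv[...,1]>70)&(hsv[...,2]>120)&(P[...,2]>.07)&(P[...,2]<.125)&(uu>240)&(uu<470)&(vv>80)&(vv<300)).astype(np.uint8)
cs,_=cv2.findContours(m,0,2);c=max(cs,key=cv2.contourArea);r=cv2.minAreaRect(c);print(r,cv2.contourArea(c))
print(cv2.boxPoints(r))
pts=P[m>0];
A=np.c_[pts[:,:2],np.ones(len(pts))];
k=np.linalg.lstsq(A,pts[:,2],rcond=None)[0]
for _ in range(5):
  e=np.abs(A@k-pts[:,2]);g=e<.004;k=np.linalg.lstsq(A[g],pts[g,2],rcond=None)[0]
print("plane",k,g.mean(),"tilt",np.arctan(np.hypot(*k[:2])),"uphill az",np.degrees(np.arctan2(k[1],k[0])))
for u,v in [(361,94),(454,151),(362,287),(271,226),(413,222),(417,222)]:
  o,dd=ray("top",u,v); s=(k[2]+k[:2]@o[:2]-o[2])/(dd[2]-k[:2]@dd[:2]);print(u,v,o+s*dd, P[v,u])
print("knob tri",tri((358,299),(415,222)))
print("window depth z",P[190,360],P[190,345])
print("cellar",onz("top",305,315,.062),P[315,305])
v=cv2.resize(T["p"][80:340,240:480],None,fx=2.3,fy=2.3,interpolation=2);cv2.imwrite("pics/tz.png",v)
cv2.imwrite("pics/sz.png",cv2.resize(S["p"][200:370,200:480],None,fx=2.8,fy=2.8,interpolation=2))
E
```

```text
((365.5809631347656, 188.91712951660156), (125.57058715820312, 166.22560119628906), 34.01934814453125) 18457.5
[[267.0421 222.6784]
 [360.0408  84.9025]
 [464.1198 155.1559]
 [371.1211 292.9317]]
plane [-0.047  -0.0762  0.1407] 0.9652467589061989 tilt 0.08931118474512034 uphill az -121.65674476552823
361 94 [0.6185 0.3055 0.0884] [0.6188 0.3055 0.0877]
454 151 [0.5343 0.1768 0.1022] [0.5348 0.1764 0.1005]
362 287 [0.3442 0.3018 0.1016] [0.345  0.3001 0.0747]
271 226 [0.4271 0.4287 0.088 ] [0.4293 0.4303 0.0712]
413 222 [0.4342 0.2332 0.1026] [0.4341 0.2333 0.1032]
417 222 [0.4342 0.2278 0.103 ] [0.434  0.228  0.1045]
knob tri (array([0.4347, 0.2299, 0.0988]), np.float64(0.00010820011217216111))
window depth z [0.4954 0.3007 0.0078] [0.4854 0.3254 0.0584]
cellar [0.3043 0.3796 0.062 ] [0.3043 0.3795 0.0624]
```

View pics/tz.png

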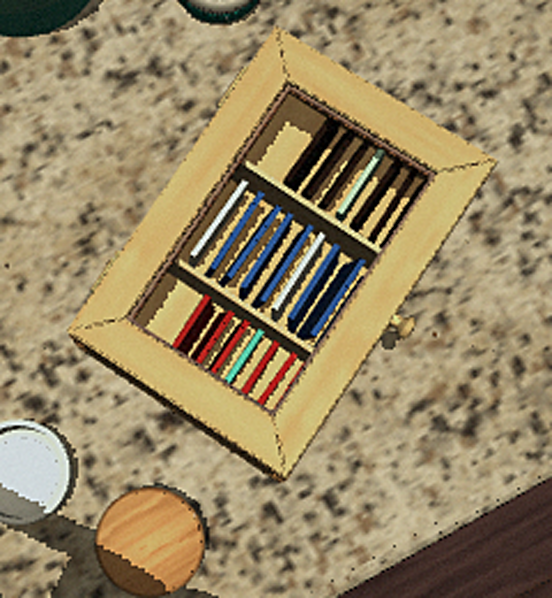

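View pics/sz.png

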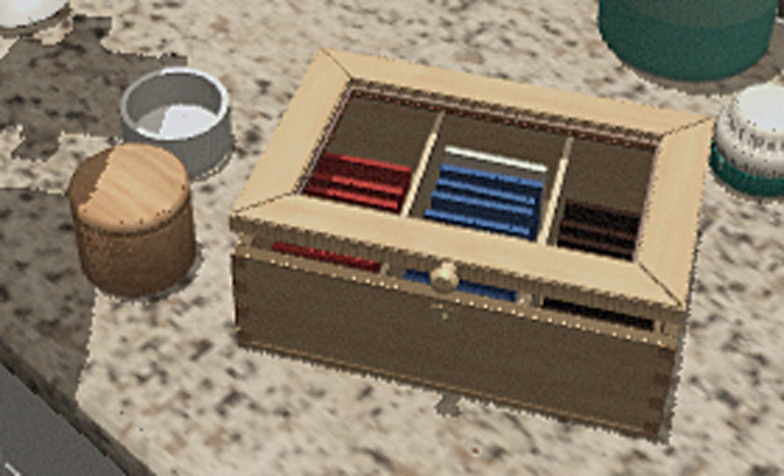

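```bash
python3 - <<'E'
from h import *
np.set_printoptions(precision=4,suppress=True)
k=np.array([-0.047,-0.0762,0.1407]);c=[]
for u,v in [(361.7,92.6),(455.2,150),(363.9,288.3),(271.3,224.8)]:
  o,dd=ray("top",u,v); s=(k[2]+k[:2]@o[:2]-o[2])/(dd[2]-k[:2]@dd[:2]);c.append(o+s*dd)
c=np.array(c);print(c);n=np.linalg.norm
print(n(c[0]-c[1]),n(c[2]-c[3]),n(c[1]-c[2]),n(c[0]-c[3]))
yx=(c[2]-c[1]+c[3]-c[0])[:2];print("y az",np.degrees(np.arctan2(yx[1],yx[0])))
f=(c[1]+c[2])/2;b=(c[0]+c[3])/2;print("front",f,"back",b)
a=np.arctan2(yx[1],yx[0])-np.pi/2;x=np.array([np.cos(a),np.sin(a)])
print("x",x,"knob from front",f[:2]-.006*x,"from back",b[:2]-.1665*x)
print("knob row tri", tri((358.9,298.9),(415.0,222.5)))
for q in [(f[:2]-.006*x),(b[:2]-.1665*x)]:
  print([project(nm,[*q,.098]) for nm in("top","side")])
P=np.load("P.npy");print("canister z",P[10:60,200:270,2].max(),P[30,235])
E
```

```text
[[0.6206 0.3046 0.0883]
 [0.5358 0.1751 0.1022]
 [0.3425 0.2992 0.1018]
 [0.4289 0.4284 0.0879]]
0.15541572819539431 0.15596243642425797 0.22968427016386345 0.22826293863313074
y az 147.22494230774538
front [0.4391 0.2372 0.102 ] back [0.5247 0.3665 0.0881]
x [0.5413 0.8408] knob from front [0.4359 0.2321] from back [0.4346 0.2265]
knob row tri (array([0.4349, 0.2297, 0.0989]), np.float64(0.001797233610422179))
[(np.float64(413.27968469374264), np.float64(221.23383359335233)), (np.float64(358.2922185915669), np.float64(298.05995094165235))]
[(np.float64(417.38920090632325), np.float64(222.23071944005545)), (np.float64(358.7844030689994), np.float64(301.19763323393596))]
canister z 0.9210042949659503 [0.6672 0.473  0.1815]
```

jog_arm:
  steps:
    - {"dx":0.012,"dy":-0.025,"dz":0,"spin":-9}
    - {"dx":0.028,"dy":-0.06,"dz":0,"spin":-19}
    - {"dx":0.048,"dy":-0.1,"dz":0,"spin":-29}
    - {"dx":0.068,"dy":-0.14,"dz":0,"spin":-39}
    - {"dx":0.087,"dy":-0.18,"dz":0,"spin":-49}
    - {"dx":0.106,"dy":-0.22,"dz":0,"spin":-59}
    - {"dx":0.125,"dy":-0.26,"dz":0,"spin":-69}
    - {"dx":0.143,"dy":-0.297,"dz":-0.02,"spin":-79}
    - {"dx":0.155,"dy":-0.322,"dz":-0.04,"spin":-89}
    - {"dx":0.162,"dy":-0.3355,"dz":-0.06,"spin":-97}
    - {"dx":0.162,"dy":-0.3355,"dz":-0.07,"spin":-97}
    - {"dx":0.162,"dy":-0.3355,"dz":-0.07,"spin":-97}
  hand: 0.0

```text
time_s: 1.6
ee_pos: [0.4323, 0.2273, 0.1601]
orientation: [[0.843, -0.538, -0.003], [-0.538, -0.843, 0.0], [-0.002, 0.001, -1.0]]
ft_force: [0.3, 0.9, -0.4]
opening: 0.043
```

```bash
cat > look.py <<'E'
import sys
from h import *
s=state();print(s["time_s"],s["ee_pos"],s["ft_force"],s["opening"],np.degrees(np.arctan2(s["orientation"][1,0],s["orientation"][0,0])))
p,d=cams.read_camera("side");q,e=cams.read_camera("top")
np.savez("last.npz",p=p,d=d,q=q,e=e)
cv2.imwrite(f"pics/{sys.argv[1]}.png",np.hstack([cv2.resize(p[100:370,200:480],(400,386)),cv2.resize(q[60:340,230:500],(386,386))]))
E
python3 look.py a1
```

```text
1.6 [0.43234418 0.22732421 0.16005631] [ 0.32188816  0.85705565 -0.39246583] 0.04301531369144448 -32.563905301773914
```

View pics/a1.png

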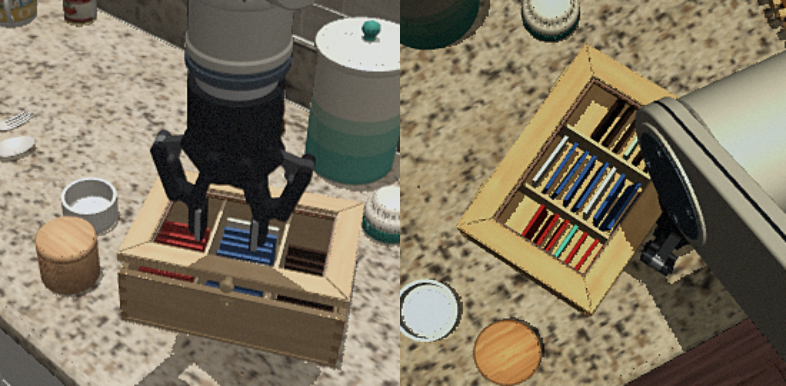

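The side crop shows the open fingers straddling the knob, which is at about (227,284) in that crop. The cellar is untouched, so I'll descend.

jog_arm:
  steps:
    - {"dz":-0.025}
    - {"dz":-0.045}
    - {"dz":-0.06}
    - {"dz":-0.07}
    - {"dz":-0.07}
    - {"dz":-0.07}

```text
validation failed for argument at $.st...
```

```bash
python3 look.py a2
```

```text
1.7 [0.43294328 0.22796231 0.16103053] [ 0.44847223 -0.04087204  0.06586773] 0.04300189687609389 -32.56527985664984
```

View pics/a2.png

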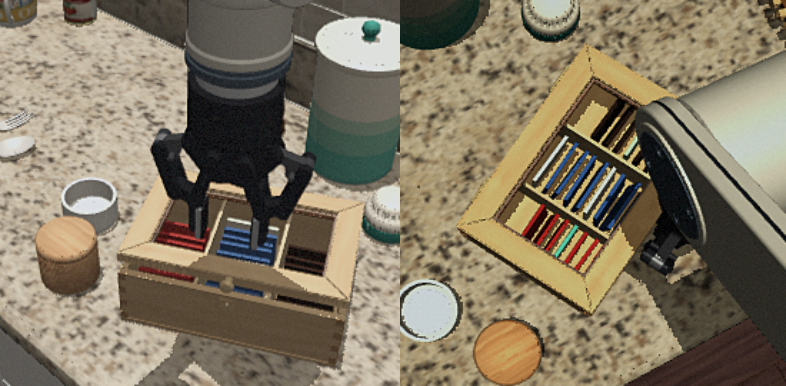

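The move was refused because rows need every key, so nothing changed. I'll resend it with full rows.

jog_arm:
  steps:
    - {"dx":0,"dy":0,"dz":-0.025,"spin":0}
    - {"dx":0,"dy":0,"dz":-0.045,"spin":0}
    - {"dx":0,"dy":0,"dz":-0.06,"spin":0}
    - {"dx":0,"dy":0,"dz":-0.07,"spin":0}
    - {"dx":0,"dy":0,"dz":-0.07,"spin":0}

```text
time_s: 2.42
ee_pos: [0.4328, 0.2279, 0.0909]
orientation: [[0.843, -0.538, -0.001], [-0.538, -0.843, 0.001], [-0.001, -0.0, -1.0]]
ft_force: [-0.1, 0.0, 0.1]
opening: 0.0425
```

```bash
python3 look.py a3
```

```text
2.425 [0.43283017 0.227945   0.09088722] [-0.05197584  0.00082384  0.14176128] 0.042528048502061426 -32.579820901223194
```

View pics/a3.png

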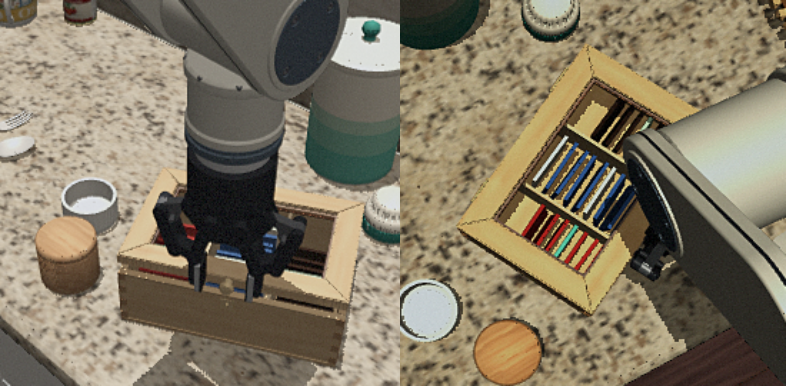

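The fingertips sit either side of the knob, at about (195,285) and (257,285) in the side crop, and nothing is touching. Closing now.

jog_arm:
  steps:
    - {"dx":0,"dy":0,"dz":0,"spin":0}
    - {"dx":0,"dy":0,"dz":0,"spin":0}
    - {"dx":0,"dy":0,"dz":0,"spin":0}
    - {"dx":0,"dy":0,"dz":0,"spin":0}
    - {"dx":0,"dy":0,"dz":0,"spin":0}
    - {"dx":0,"dy":0,"dz":0,"spin":0}
  hand: -1

```text
time_s: 3.28
ee_pos: [0.4336, 0.2276, 0.092]
orientation: [[0.843, -0.539, 0.001], [-0.539, -0.843, 0.001], [0.0, -0.001, -1.0]]
ft_force: [0.7, -5.0, 1.9]
opening: 0.011
```

```bash
python3 - <<'E'
import numpy as np
# grip point rel. hinge at start: forward 0.172 (knob axis, 4-5mm outside mid), z per angle
x=np.array([.5413,.8408])
r0=.172;zz=.006
def p(t): # forward dist, height
    return -r0*np.cos(t)+zz*np.sin(t), r0*np.sin(t)+zz*np.cos(t)
t0=.1
for deg in (10,15,20,25,30,35,40,45,50,55,60,65,70):
    a=np.array(p(np.radians(deg)))-np.array(p(t0));print(deg,(a[0]*x).round(3),a[1].round(3))
E
```

```text
10 [0.001 0.002] 0.013
15 [0.003 0.005] 0.027
20 [0.006 0.009] 0.041
25 [0.009 0.014] 0.055
30 [0.013 0.021] 0.068
35 [0.018 0.028] 0.08
40 [0.023 0.036] 0.092
45 [0.029 0.045] 0.103
50 [0.035 0.054] 0.112
55 [0.042 0.065] 0.121
60 [0.049 0.075] 0.129
65 [0.056 0.087] 0.135
70 [0.064 0.099] 0.141
```

Opening is 11 mm, so something is held. I'll lift a little along the arc and check.

jog_arm:
  steps:
    - {"dx":0.001,"dy":0.002,"dz":0.013,"spin":0}
    - {"dx":0.003,"dy":0.005,"dz":0.027,"spin":0}
    - {"dx":0.006,"dy":0.009,"dz":0.041,"spin":0}
    - {"dx":0.006,"dy":0.009,"dz":0.041,"spin":0}

```text
time_s: 3.78
ee_pos: [0.4397, 0.237, 0.1342]
orientation: [[0.843, -0.538, 0.002], [-0.538, -0.843, 0.002], [0.0, -0.002, -1.0]]
ft_force: [-0.8, -1.1, -0.6]
opening: 0.0118
```

```bash
python3 look.py a4
```

```text
3.775 [0.43972285 0.23704878 0.13423205] [-0.77185603 -1.0764808  -0.57290555] 0.011793699664813598 -32.561213245813576
```

View pics/a4.png

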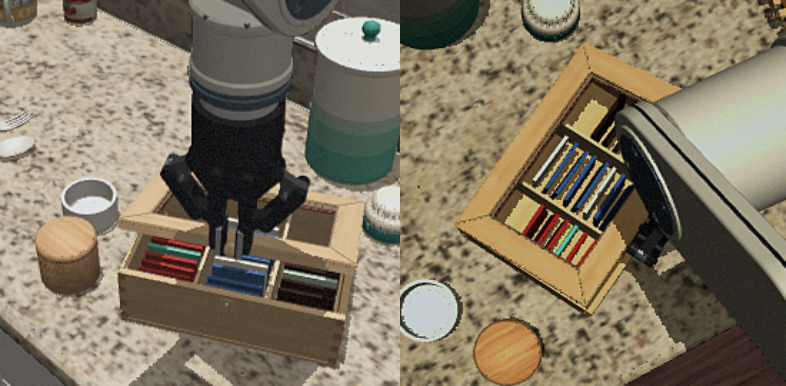

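The lid is following the gripper at about 20°. I'll continue along the arc.

jog_arm:
  steps:
    - {"dx":0.003,"dy":0.005,"dz":0.014,"spin":0}
    - {"dx":0.007,"dy":0.012,"dz":0.027,"spin":0}
    - {"dx":0.012,"dy":0.019,"dz":0.039,"spin":0}
    - {"dx":0.017,"dy":0.027,"dz":0.051,"spin":0}
    - {"dx":0.023,"dy":0.036,"dz":0.062,"spin":0}
    - {"dx":0.029,"dy":0.045,"dz":0.071,"spin":0}
    - {"dx":0.036,"dy":0.056,"dz":0.08,"spin":0}
    - {"dx":0.043,"dy":0.066,"dz":0.088,"spin":0}
    - {"dx":0.043,"dy":0.066,"dz":0.088,"spin":0}

```text
time_s: 5.0
ee_pos: [0.4833, 0.3038, 0.2222]
orientation: [[0.843, -0.538, 0.003], [-0.538, -0.843, 0.002], [0.001, -0.003, -1.0]]
ft_force: [-0.1, -0.3, -1.2]
opening: -0.0004
```

```bash
python3 look.py a5
```

```text
5.0 [0.4833057  0.30378655 0.22220803] [-0.05256827 -0.32822099 -1.19804758] -0.00038192800092032764 -32.530193104775094
```

View pics/a5.png

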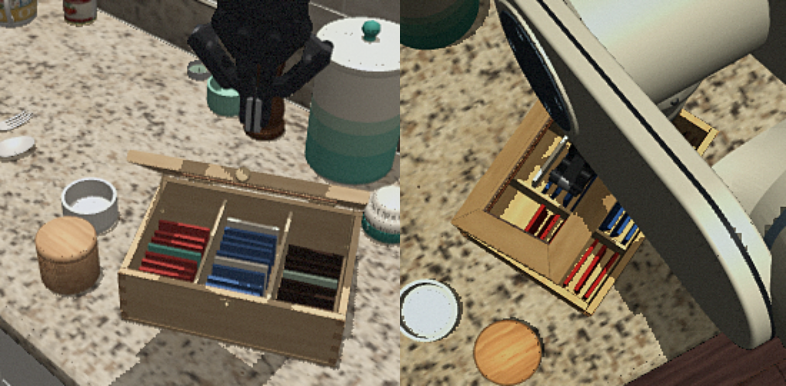

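The knob slipped out of the pads and the lid stopped partly open. The knob is at about (241,174) in the side crop. I'll work out the lid angle.

```bash
python3 - <<'E'
from h import *
u,v=200+241*.7,100+174*.7
x=np.array([.5413,.8408,0]);y=np.array([-.8408,.5413,0]);H=np.array([.5255,.369,.076])
o,d=ray("side",u,v);s=((H-o)@y)/(d@y);K=o+s*d;r=K-H
print(K,"r",np.hypot(r@x,r[2]),"ang",np.degrees(np.arctan2(r[2],-r@x)))
L=np.load("last.npz");cv2.imwrite("pics/a5z.png",cv2.resize(L["p"][150:330,260:480],None,fx=3.4,fy=3.3))
# lid points from depth
uu,vv=np.meshgrid(np.arange(640),np.arange(480));P=dep("side",uu,vv,L["d"])
for q in [(300,217),(330,219),(350,222),(400,232),(430,238)]:
  p=P[q[1],q[0]];r=p-H;print(q,p,"fwd",-r@x,"lat",r@y,"z",r[2])
E
```

```text
[0.45589629 0.26088472 0.20647174] r 0.1831819962090428 ang 45.41844067107409
(300, 217) [0.43224732 0.54204182 0.00140626] fwd -0.09501589088534476 lat 0.1720743925258989 z -0.0745937357547705
(330, 219) [0.41679319 0.3029037  0.18762091] fwd 0.11441676270578015 lat 0.055622760404013594 z 0.11162091159603711
(350, 222) [0.44049299 0.28869394 0.18784595] fwd 0.11353562978041333 lat 0.028004225135312397 z 0.11184595176223762
(400, 232) [0.497413   0.25172977 0.1861928 ] fwd 0.1138042996779537 lat -0.03986282956840013 z 0.1101927950106414
(430, 238) [0.52993054 0.22923445 0.18621786] fwd 0.11511662774661562 lat -0.07938029103272491 z 0.11021786277282865
```

View pics/a5z.png

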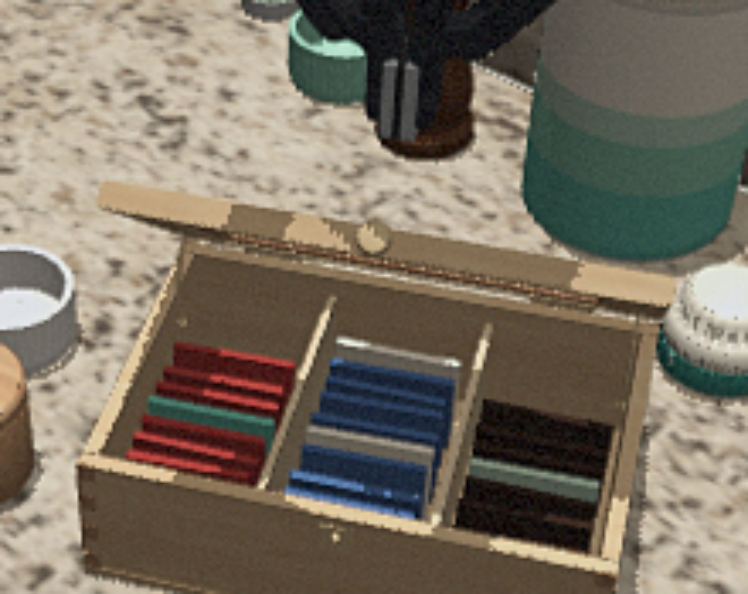

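The lid stands at about 44°: the edge is 0.114 m ahead of the hinge and 0.111 m above it. I'll go up and around to the front, then down with shut fingers, 60 mm right of the knob.

jog_arm:
  steps:
    - {"dx":0,"dy":0,"dz":0.025,"spin":0}
    - {"dx":0,"dy":0,"dz":0.045,"spin":0}
    - {"dx":0.003,"dy":-0.03,"dz":0.045,"spin":0}
    - {"dx":0.008,"dy":-0.065,"dz":0.045,"spin":0}
    - {"dx":0.0115,"dy":-0.0935,"dz":0.045,"spin":0}
    - {"dx":0.0115,"dy":-0.0935,"dz":0.02,"spin":0}
    - {"dx":0.0115,"dy":-0.0935,"dz":-0.01,"spin":0}
    - {"dx":0.0115,"dy":-0.0935,"dz":-0.04,"spin":0}
    - {"dx":0.0115,"dy":-0.0935,"dz":-0.062,"spin":0}
    - {"dx":0.0115,"dy":-0.0935,"dz":-0.062,"spin":0}
  hand: -1

```text
time_s: 6.35
ee_pos: [0.4918, 0.2082, 0.1573]
orientation: [[0.843, -0.538, -0.004], [-0.538, -0.843, -0.001], [-0.003, 0.003, -1.0]]
ft_force: [-0.1, 0.6, -0.1]
opening: 0.0001
```

```bash
python3 look.py a6
python3 - <<'E'
import numpy as np
x=np.array([.5413,.8408])
# finger centre 11mm ahead of lid corner, tip 27mm below it
r=.161;c=lambda t:np.array([-r*np.cos(t)-.011,r*np.sin(t)+.076-.027])
s=np.array([-.150,.160])
for d in range(44,108,5):
    a=c(np.radians(d))-s;print(d,(a[0]*x).round(3),a[1].round(3))
E
```

```text
6.35 [0.49183794 0.20816947 0.15726858] [-0.12638297  0.59279545 -0.1313021 ] 8.492102878854605e-05 -32.572521908017514
44 [0.013 0.019] 0.001
49 [0.018 0.028] 0.011
54 [0.024 0.037] 0.019
59 [0.03  0.047] 0.027
64 [0.037 0.058] 0.034
69 [0.044 0.068] 0.039
74 [0.051 0.08 ] 0.044
79 [0.059 0.091] 0.047
84 [0.066 0.103] 0.049
89 [0.074 0.115] 0.05
94 [0.081 0.126] 0.05
99 [0.089 0.138] 0.048
104 [0.096 0.15 ] 0.045
```

View pics/a6.png

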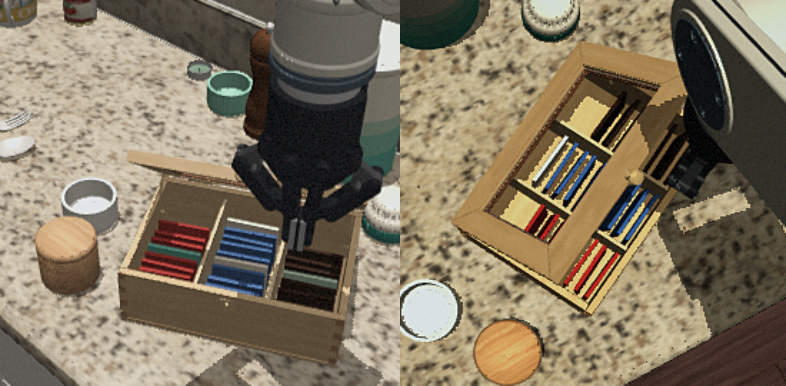

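The shut fingers are in front of the lid edge with their tips below it. I'll push along the arc.

jog_arm:
  steps:
    - {"dx":0.013,"dy":0.019,"dz":0.003,"spin":0}
    - {"dx":0.018,"dy":0.028,"dz":0.011,"spin":0}
    - {"dx":0.024,"dy":0.037,"dz":0.019,"spin":0}
    - {"dx":0.03,"dy":0.047,"dz":0.027,"spin":0}
    - {"dx":0.037,"dy":0.058,"dz":0.034,"spin":0}
    - {"dx":0.044,"dy":0.068,"dz":0.039,"spin":0}
    - {"dx":0.051,"dy":0.08,"dz":0.044,"spin":0}
    - {"dx":0.059,"dy":0.091,"dz":0.047,"spin":0}

```text
time_s: 7.45
ee_pos: [0.553, 0.3006, 0.2074]
orientation: [[0.843, -0.538, 0.001], [-0.538, -0.843, 0.001], [0.0, -0.002, -1.0]]
ft_force: [-2.8, -2.3, 2.9]
opening: 0.0004
```

```bash
python3 look.py a7
```

```text
7.45 [0.5530025  0.30063964 0.20743869] [-2.80495187 -2.26762386  2.87442864] 0.0003739148352357658 -32.56082300037346
```

View pics/a7.png

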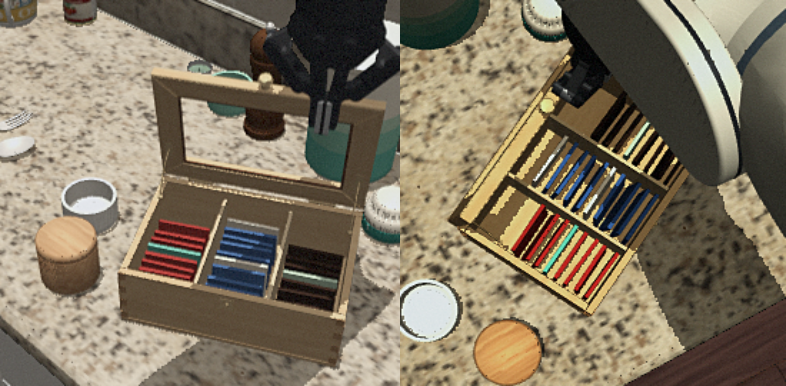

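The lid is up at about 80° and the forces are small. I'll keep going toward the stop.

jog_arm:
  steps:
    - {"dx":0.007,"dy":0.012,"dz":0.002,"spin":0}
    - {"dx":0.015,"dy":0.024,"dz":0.003,"spin":0}
    - {"dx":0.022,"dy":0.035,"dz":0.003,"spin":0}
    - {"dx":0.027,"dy":0.042,"dz":0.002,"spin":0}
    - {"dx":0.027,"dy":0.042,"dz":0.002,"spin":0}

```text
time_s: 8.18
ee_pos: [0.5811, 0.3445, 0.2087]
orientation: [[0.843, -0.537, 0.003], [-0.537, -0.843, 0.003], [0.001, -0.004, -1.0]]
ft_force: [0.6, 0.3, -0.0]
opening: -0.0001
```

```bash
python3 look.py a8
```

```text
8.175 [0.58107741 0.34449398 0.20874036] [ 0.59513248  0.26587883 -0.04707319] -8.186188341431533e-05 -32.49842476582775
```

View pics/a8.png

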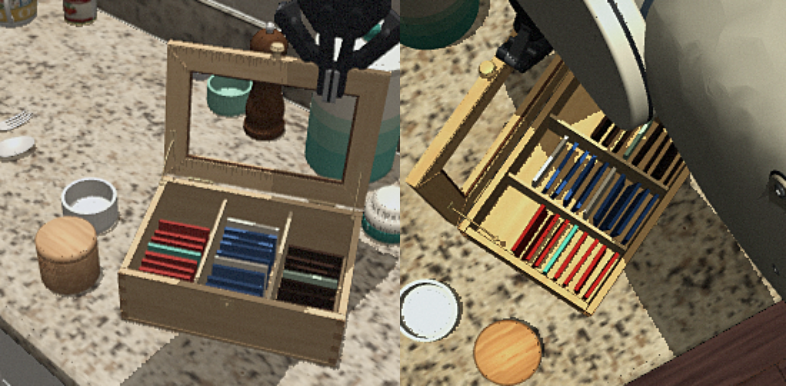

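The lid is past upright with no contact force. I'll nudge further until the stop shows in the force.

jog_arm:
  steps:
    - {"dx":0.003,"dy":0.005,"dz":-0.001,"spin":0}
    - {"dx":0.006,"dy":0.009,"dz":-0.001,"spin":0}
    - {"dx":0.006,"dy":0.009,"dz":-0.001,"spin":0}

```text
time_s: 8.65
ee_pos: [0.5871, 0.3531, 0.2079]
orientation: [[0.843, -0.538, 0.003], [-0.538, -0.843, 0.003], [0.001, -0.004, -1.0]]
ft_force: [-0.7, -0.6, -0.7]
opening: -0.0003
```

```bash
python3 look.py a9; python3 - <<'E'
from h import *
L=np.load("last.npz");x=np.array([.5413,.8408,0]);y=np.array([-.8408,.5413,0]);H=np.array([.5255,.369,.076])
uu,vv=np.meshgrid(np.arange(640),np.arange(480));P=dep("side",uu,vv,L["d"])
Q=(P-H);f=Q@x;l=Q@y;z=Q[...,2]
m=(np.abs(l)<.11)&((np.abs(l)>.09)|((z>.12)&(l>.02)))&(z>.03)&(z<.16)&(f>-.03)&(f<.07)&(l>0)
print(m.sum());k=np.polyfit(z[m],f[m],1)
for _ in range(4):
  g=np.abs(np.polyval(k,z[m])-f[m])<.004;k=np.polyfit(z[m][g],f[m][g],1)
print(k,g.mean(),"angle",np.pi/2+np.arctan(k[0]))
E
```

```text
8.65 [0.58705944 0.35307691 0.20786031] [-0.65952473 -0.57256166 -0.71778006] -0.000330498205349704 -32.51608463542203
1968
[0.21825443 0.00169259] 0.9324186991869918 angle 1.7856810348203107
```

View pics/a9.png

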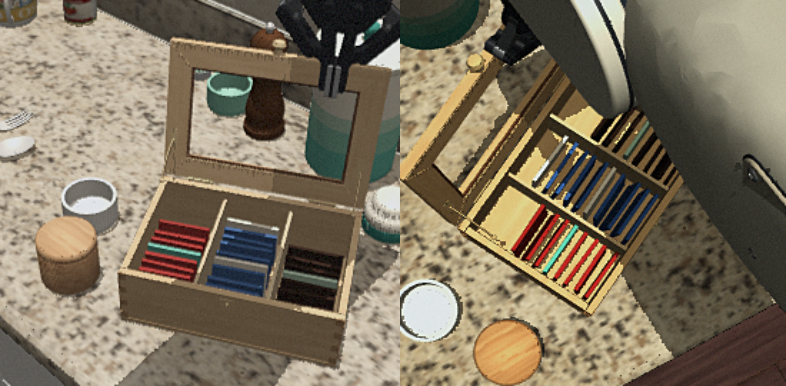

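The depth fit gives 1.79 rad, close to the stop. One more nudge to seat it.

jog_arm:
  steps:
    - {"dx":0.003,"dy":0.004,"dz":0,"spin":0}
    - {"dx":0.005,"dy":0.007,"dz":0,"spin":0}
    - {"dx":0.005,"dy":0.007,"dz":0,"spin":0}

```text
time_s: 9.12
ee_pos: [0.5914, 0.3591, 0.2079]
orientation: [[0.843, -0.537, 0.001], [-0.537, -0.843, 0.001], [0.0, -0.001, -1.0]]
ft_force: [-3.8, -6.8, 2.3]
opening: 0.0002
```

The force along the push rose to about 8 N, so the lid is at its stop. I'll back off to the front, then up.

jog_arm:
  steps:
    - {"dx":-0.01,"dy":-0.015,"dz":0,"spin":0}
    - {"dx":-0.03,"dy":-0.046,"dz":0,"spin":0}
    - {"dx":-0.05,"dy":-0.078,"dz":0.01,"spin":0}
    - {"dx":-0.06,"dy":-0.093,"dz":0.04,"spin":0}
    - {"dx":-0.06,"dy":-0.13,"dz":0.08,"spin":0}
    - {"dx":-0.06,"dy":-0.17,"dz":0.1,"spin":0}
    - {"dx":-0.06,"dy":-0.2,"dz":0.1,"spin":0}
    - {"dx":-0.06,"dy":-0.2,"dz":0.1,"spin":0}
    - {"dx":-0.06,"dy":-0.2,"dz":0.1,"spin":0}

```text
time_s: 10.25
ee_pos: [0.5318, 0.1597, 0.3081]
orientation: [[0.843, -0.538, 0.002], [-0.538, -0.843, 0.001], [0.001, -0.002, -1.0]]
ft_force: [0.5, -0.0, -0.1]
opening: -0.0
```

```bash
python3 look.py a10; python3 - <<'E'
from h import *
L=np.load("last.npz");x=np.array([.5413,.8408,0]);y=np.array([-.8408,.5413,0]);H=np.array([.5255,.369,.076])
uu,vv=np.meshgrid(np.arange(640),np.arange(480));P=dep("side",uu,vv,L["d"])
Q=(P-H);f=Q@x;l=Q@y;z=Q[...,2]
m=(l<.11)&((l>.09)|((z>.12)&(l>.02)))&(z>.03)&(z<.16)&(f>-.03)&(f<.07)
k=np.polyfit(z[m],f[m],1)
for _ in range(4):
  g=np.abs(np.polyval(k,z[m])-f[m])<.004;k=np.polyfit(z[m][g],f[m][g],1)
print("angle",np.pi/2+np.arctan(k[0]))
# cellar: top disc centroid from depth, before/after (side)
for D in (np.load("side0.npz")["d"],L["d"]):
  P=dep("side",uu,vv,D);c=(np.hypot(P[...,0]-.304,P[...,1]-.38)<.06)&(abs(P[...,2]-.061)<.006);print(c.sum(),np.median(P[c],0))
E
```

```text
10.25 [0.53180528 0.15968629 0.30810106] [ 0.48096608 -0.02799741 -0.08017338] -7.214804873838746e-06 -32.52729499268725
angle 1.8323248314826903
1098 [0.30209873 0.37465874 0.06199326]
1100 [0.3020546  0.37477234 0.06200541]
```

View pics/a10.png

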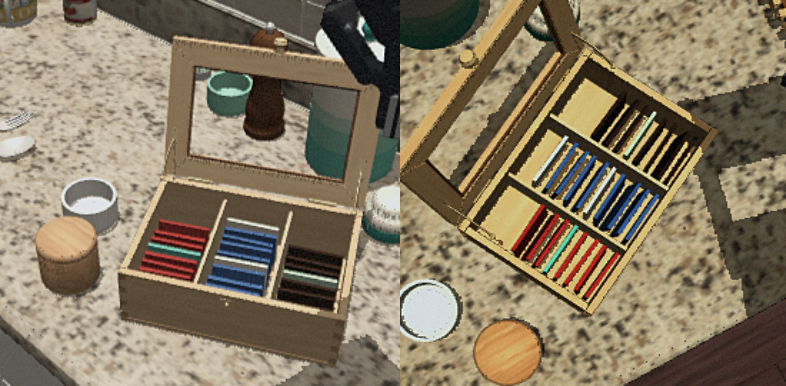

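The lid leans back at its stop, measured at 1.83 rad. The cellar is at the same place and the gripper is clear, so I'm handing in.

```bash
python3 -c "
from rig import manip
print(manip.hand_in())"
```

```text
the job is handed in; nothing more can be done
None
```

The tea chest's lid is open and leaning back against its stop, and the job is handed in (no verdict is reported). I lifted the lid by its knob. The knob slipped out of the pads at about 44°, so I pushed the lid the rest of the way from the front with the fingers shut. At the stop the force rose to about 8 N, and then I backed the gripper off.

- **Lid:** the depth fit gave 1.83 rad, which matches the stop. I took one picture after letting go, so I did not measure the lid's speed separately.
- **Salt cellar:** it moved less than 1 mm between the first and last depth pictures.
- **Gripper:** it was clear of everything, with the wrist force near zero, at about 10 s of the 51 s allowed.
- **Refused and disagreeing:** one move was refused because its rows left out some keys, and nothing moved. The knob's position differed by up to 6 mm between my estimates; I used a value in between.

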